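Thread check of a layout-board clamp knob

ROBOT

A 6-joint arm with a two-finger parallel gripper is mounted at the origin on the work surface. World frame = base frame: x ahead of the robot, y to its left, z up, the work surface at z = 0. Lengths are in m, angles in rad, forces in N, time in s.
With the tool pointing down it reaches from about 0.325 to 0.9 m from the base axis. Payload 6.1 kg.
Tool frame: the origin (TCP) lies midway between the tips of the shut fingers; the grasp point (between the pads) lies 19 mm behind it; z points along the fingers, y is the line along which they close (so a half turn about z gives the same grasp; the last joint's range is limited). The gripper opens to 85 mm and grips with 20 to 120 N. Pads are 22 mm wide; open, the fingers measure 114 mm over their backs; the gripper's body (76 mm by 85 mm) begins 54 mm behind the grasp point. The pads swing forward as they close: fully open they stand 13 mm farther back than shut.
Start: joints at [-0.126, 0.22, 1.526, -0, 1.395, -0.126], TCP at [0.625, -0, 0.231] pointing down, gripper open.
Joint ranges: [-2.98, 2.98], [-0.91, 2.08], [0.09, 2.57], [-1.24, 4.39], [0.2, 2.65], [-2.68, 2.68]. Speed limits (rad/s): [2.57, 2.57, 3.01, 3.14, 3.14, 3.14].

INTERFACE

Orientations are given as a unit quaternion [w, x, y, z].
In Python, from workcell import arm gives the robot as it stands. The module is installed in compiled form; this text tells all that it offers.
- The arm moves only by the shell command python3 -m creep 'ROWS' [FORCE]. ROWS is JSON, one flat list of numbers, 7 for each row, row after row: the turn, a rotation vector about the tool's x, y, z in rad, then the shift along the tool's x, y, z in cm, then the closure, from 0 (fully open) to 1 (shut). In form: [rx, ry, rz, x, y, z, grip, rx, ry, rz, x, y, z, grip, ...]. A call has 1 to 20 rows; each row shifts and turns the commanded pose from where the row before left it, along the tool's axes as they then stand; what a row does not reach is not made up. A row lasts 1/10 s, in which the tool goes at most 50 mm and 8.59 degrees, less where a joint would pass 70% of its speed; a pose out of reach is approached as far as the arm can. A call with a gripper value outside its range is refused whole. The fingers move at their own pace and stop on an object; FORCE is the grip in N (left out, the last holds). Time passes only in rows, so rows that do not move let the fingers close. It gives the time, the measured TCP pose, the force, the opening and the grip force at its end, in the units of the state.
- arm.read_state(): the state, without advancing time (a new reading comes with each control period).
- arm.capture(name): name is "scene" or "side" or "wrist"; returns the picture (420x560x3 uint8, blue, green, red); there is no depth.
- arm.camera_params(name): a dict with "mtx" (3x3 intrinsics, pixels), "D" ([k1, k2, p1, p2, k3] as OpenCV has them; the pictures are not rectified), "R" (3x3) and "t" (3): a world point X has camera coordinates R X + t. Camera axes: x right, y down, z forward; pixel columns grow to the right and rows downward; lengths in m; the calibration is good to about 2 mm. A picture is of the moment at which its call begins: read the wrist's pose just before it. camera_params takes no time and is no camera call; for the wrist camera it gives the pose at the moment of the call.
- arm.hand_in(): hands the job in; it is judged then, once.
The state is a dict: "clock": time; "joint_positions": joint angles; "qvel": joint speeds; "effort": joint torques, N m; "eef_pos": TCP position; "tool_rot": TCP orientation; "wrist_force": force on the tool from outside, world axes, zero at the start; "torque": the same for the moment, N m; "finger_gap": finger opening in m; "grasp_force": force on a finger pad.
Only numpy, scipy, OpenCV 4.12 (cv2) and the standard library are available. Lean on these libraries where they do the work, as an engineer would, in place of code of your own. Each camera call takes 0.05 s, during which the arm holds its last target. There are 200 camera calls.

TASK

Try the yellow clamp knob that stands on the cork pad on the threaded gauge: screw it on gently, clockwise, until it stops, that is until the sprung gauge head starts to turn along with it, and do not force it further. Then unscrew it and stand it upright in the green tray if it went fully home (rim down on the gauge's flange), or in the red tray if it stopped short of the flange. Leave the knob on the blue mat and the railway things alone.

Things in the scene. Friction and masses are not known exactly. Their poses are not given: they have to be found in the camera images.
- knob_a: One of two yellow clamp knobs, alike outside; one stands on the cork pad, the other on the blue mat, either way round. One has too shallow a bore (unseen). About 90 g. Origin: centre of the open underside (rim), z up. Skirt 48 mm diameter, 32 mm high, 35 mm bore; on top a grip bar 50 mm long (along x), 14 mm thick (y), 32 to 60 mm above the rim.
- knob_b: The other clamp knob, same description as knob_a. Inside each, four brass thread lugs (3.8 mm thick, centred 3.5 mm above the rim, reaching in to a 25 mm circle) lie in line with and square to the grip bar, so the thread fits alike at every quarter turn.
- gauge: Thread gauge, fixed to the bench. Dark steel block 80 x 80 x 18 mm, on it an aluminium flange (62 mm diameter, top 22 mm above the bench) and an upright steel post with a brass thread. Origin: centre of the underside, on the bench; z up, x and y along the block's sides. Whatever touches the flange or post may load it with 60 N at most.
- gauge_head (a joint): The flange and post form one head that turns a little in the block against a spring, 1.2 N m per rad: 0 at rest (red marks on the flange beside white marks on the block), positive when wound clockwise. While the thread runs free it stays within 0.03; once a knob is at its stop it turns along with the knob. More than 0.3 either way is forcing it.
- gauge_seat (a point): Centre of the flange's top, on the thread's axis, 22 mm above the bench; axes as the gauge, turning with the head. Home: the rim rests on the flange. The faulty knob stops with its rim 4 to 5 mm above it, some 0.7 rad before home; at either stop, play allows up to 0.4 rad more before the head is dragged along. A screwed-on knob comes off only by turning it back counter-clockwise.
- gauge_top (a point): Tip of the post, 24 mm above the flange. Core 22 mm diameter, 30 mm over the thread, which reaches up to 17 mm; the top 6 mm is a cone. Right-handed quick thread, four starts: clockwise from above drives the knob down 6.4 mm per radian. Play in the thread about 2 mm axially and 1.5 mm sideways; pushed sideways or tilted it can bind early.
- gauge_mark (a point): One of four red marks on the flange (28 mm from the axis, in the head's +x, +y, -x, -y directions). Set down with its lugs in line with the marks (up to 0.1 rad off), a knob rests on the thread with its rim 8 to 9 mm above the flange; the rim meets the flange about 1.3 rad clockwise from there, and all is tight by 1.7 rad. Set down elsewhere it may rest higher (to 16 mm) and need more turning.
- cork_pad: Brown cork pad 75 x 75 x 4 mm fixed on the bench, origin at the centre of its underside. The knob to be tested stands on it (rim 4 mm above the bench).
- blue_mat: Blue mat 75 x 75 x 4 mm fixed on the bench, origin at the centre of its underside. The other knob waits on it and must stay.
- green_tray: Green open tray for good knobs, 120 x 120 x 25 mm, walls and floor 4 mm, fixed. Origin: centre of its underside on the bench; sides along x and y.
- red_tray: Red open tray for faulty knobs, otherwise as the green tray.
- wagon: Loose green model wagon, 34 x 82 x 40 mm, long along its y; origin at the centre of its underside. To be left alone.
- station: Loose model station with a red roof, 70 x 100 mm, about 85 mm high; origin at the centre of its underside. To be left alone.
- carton: Loose cardboard carton, 45 x 190 x 45 mm, long along its y; origin at the centre of its underside. To be left alone.
Not all that is in view belongs to the job. What is shaped like the knob_a but orange is not meant. What is shaped like the knob_b but orange is not meant.

How it is judged:
By the outcome, as a careful person would: the job done as asked, in the order asked, and still so for the second after the job is handed in, with the robot touching nothing.
It also fails if it takes over 67 s, if anything falls off the work surface, if the arm or the gripper's body presses on something with over 40 N, if the wrist force passes 120 N, or if a joint passes its speed limit or range.

## Working session

There is one attempt and no reset: what is moved stays moved. The work goes in short steps, Python scripts to look and compute and a shell command to move; the robot and the scene stay as the last step left them, time stands still between calls to the robot, and variables do not carry over. Pictures are saved under pics/ and viewed, at most 10 in all, crops included, and the job is handed in when it is done.

```bash
mkdir -p pics; python3 - <<'E'
from workcell import arm
import cv2,numpy as np
s=arm.read_state();print(s)
a=arm.capture("scene");b=arm.capture("side")
cv2.imwrite("pics/a.png",a);cv2.imwrite("pics/b.png",b)
cv2.imwrite("pics/c.png",arm.capture("wrist"))
for n in("scene","side","wrist"):
  p=arm.camera_params(n);R=np.array(p["R"]);print(n,-R.T@np.array(p["t"]),R.tolist())
E
```

```text
{'clock': 0.0, 'joint_positions': array([-1.26104886e-01,  2.21206862e-01,  1.52762855e+00,  4.76542030e-06,
        1.39471041e+00, -1.26121267e-01]), 'qvel': array([-6.44865965e-04, -7.78941224e-06, -1.11594807e-03, -2.01722200e-04,
       -3.83862744e-04,  1.23034063e-03]), 'effort': array([-5.06932320e-04, -4.96913910e+01, -3.89390445e+01, -4.46828235e-04,
        1.12446505e-02,  2.49123751e-06]), 'eef_pos': array([6.24385432e-01, 7.26115589e-05, 2.30201958e-01]), 'tool_rot': array([-7.73357800e-04,  7.07100949e-01,  7.07111939e-01, -5.96354055e-04]), 'wrist_force': array([-0.01999512,  0.20414316,  0.25882394]), 'torque': array([ 0.00935202, -0.03637603, -0.07564358]), 'grasp_force': 0.0, 'finger_gap': 0.08542962279945134}
scene [0.89054577 0.36370694 0.77164235] [[-0.7480907769075502, 0.6635214620814424, -0.009972906455167008], [0.5258701735820852, 0.5835948083856073, -0.6187710886605113], [-0.4047477610099974, -0.468141398492669, -0.7855080400446086]]
side [0.25638692 0.57461514 0.5818401 ] [[-0.9214716082842704, -0.3883122097062441, -0.010183463018727516], [-0.22180920951129302, 0.5475169980320284, -0.8068617052766671], [0.3188898708049147, -0.741241367342008, -0.5906525930180744]]
wrist [0.62535831 0.07173729 0.37394449] [[0.9999995401116214, -0.0008011053277841773, -0.0005272635037359731], [-0.0006182313200655614, -0.9587678108221568, 0.28418990608627726], [-0.0007331893230715704, -0.2841894494198298, -0.9587678651643856]]
```

View pics/a.png

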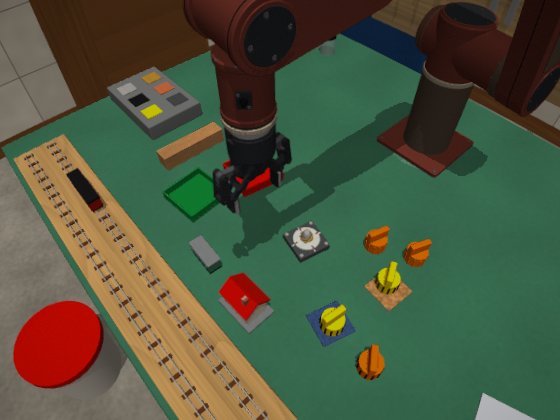

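View pics/b.png

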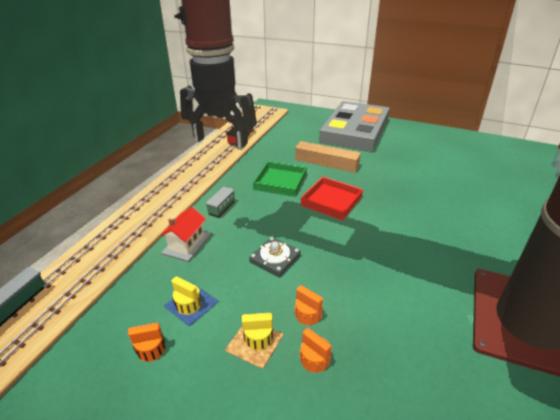

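The scene view shows the target knob on the cork pad at (389,278), the gauge at (306,239), the blue-mat knob at (333,320), the green tray at (197,193), the red tray at (250,177) and orange decoys near the pad. In the side view, the cork knob is at (258,330) and the gauge at (275,254).

```bash
cat > h.py <<'E'
from workcell import arm
import cv2,numpy as np
def ray(p,uv):
    n=cv2.undistortPoints(np.float64(uv).reshape(-1,1,2),np.array(p["mtx"]),np.array(p["D"])).reshape(-1,2)
    R=np.array(p["R"]);d=np.c_[n,np.ones(len(n))]@R
    return -R.T@np.array(p["t"]),d
def plane(p,uv,z):
    c,d=ray(p,uv);return (c+d*((z-c[2])/d[:,2])[:,None])[:,:2]
def proj(p,X):
    R=np.array(p["R"]);return cv2.projectPoints(np.float64(X).reshape(-1,1,3),cv2.Rodrigues(R)[0],np.float64(p["t"]),np.array(p["mtx"]),np.array(p["D"]))[0].reshape(-1,2)
def tri(ps,uvs):
    A=np.zeros((3,3));b=np.zeros(3)
    for p,u in zip(ps,uvs):
        c,d=ray(p,[u]);d=d[0]/np.linalg.norm(d[0]);M=np.eye(3)-np.outer(d,d);A+=M;b+=M@c
    return np.linalg.solve(A,b)
def blobs(im,lo,hi,amin=100):
    m=cv2.inRange(cv2.cvtColor(im,cv2.COLOR_BGR2HSV),lo,hi)
    c,_=cv2.findContours(m,cv2.RETR_EXTERNAL,cv2.CHAIN_APPROX_NONE)
    return [x.reshape(-1,2) for x in c if cv2.contourArea(x)>amin]
def show(name,out,f=1):
    im=arm.capture(name);cv2.imwrite(f"pics/{out}.png",im);return im
E
python3 - <<'E'
from h import *
P={n:arm.camera_params(n) for n in("scene","side")}
for n,f in(("scene","a"),("side","b")):
    im=cv2.imread(f"pics/{f}.png")
    print(n,"gauge",plane(P[n],[{"scene":(306,239),"side":(275,254)}[n]],.022))
    for c in blobs(im,(22,120,120),(35,255,255)):
        m=c.mean(0);print("yellow",m.round(),plane(P[n],[m],.035))
    for c in blobs(im,(45,120,60),(75,255,255)):
        m=(c.max(0)+c.min(0))/2
        if cv2.contourArea(c)<8000:print("green",m,plane(P[n],[m],.02))
print("red",plane(P["side"],[(332,198)],.015),"green",plane(P["side"],[(281,179)],.015))
print("other",plane(P["side"],[(186,232),(220,202),(309,305),(315,350)],.03))
E
```

```text
scene gauge [[0.50908768 0.023109  ]]
yellow [334. 321.] [[0.61054438 0.20523424]]
yellow [389. 278.] [[0.45447624 0.21753337]]
yellow [151. 111.] [[ 0.53859712 -0.61989978]]
side gauge [[0.50123561 0.02686104]]
yellow [258. 331.] [[0.44818157 0.22319542]]
yellow [184. 297.] [[0.60450733 0.20856168]]
green [318.  415.5] [[0.31118322 0.31309537]]
green [279.5 411.5] [[0.36452526 0.3287194 ]]
green [442.5 278. ] [[ 0.16659578 -0.03545089]]
green [507.5 244. ] [[ 0.03772995 -0.19575302]]
green [473.5 223. ] [[ 0.1103389 -0.2471034]]
green [279.5 178.5] [[ 0.60985724 -0.25706456]]
red [[ 0.4513681  -0.22766767]] green [[ 0.60814571 -0.26360435]]
other [[ 0.71082048  0.04468395]
 [ 0.69795685 -0.08593587]
 [ 0.38795145  0.13487146]
 [ 0.34828144  0.21867664]]
```

View pics/c.png

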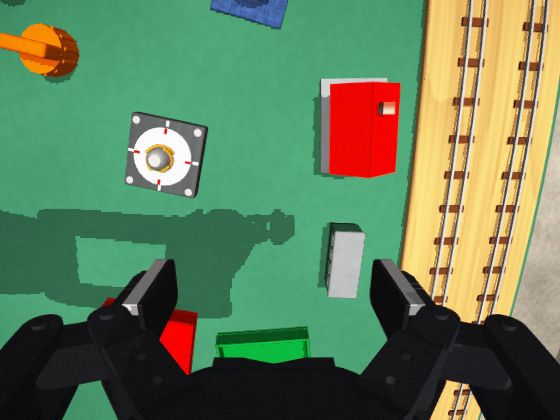

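The wrist view shows the gauge at about (162,157) with four red marks, tilted slightly. Next I measure it, then move above the pad.

```bash
python3 - <<'E'
from h import *
im=cv2.imread("pics/c.png");p=arm.camera_params("wrist")
hsv=cv2.cvtColor(im,cv2.COLOR_BGR2HSV);r=np.hypot(*np.mgrid[-157:263,-162:398])
m=((hsv[...,0]<8)|(hsv[...,0]>172))&(hsv[...,1]>130)&(hsv[...,2]>90)&(r<45)
n,l,st,c=cv2.connectedComponentsWithStats(m.astype(np.uint8))
k=[i for i in range(1,n) if st[i,4]>=4];w=plane(p,c[k],.022)
print(c[k].round(1),w.round(4),"bbox centre",(w.max(0)+w.min(0))/2, [np.degrees(np.arctan2(*(x-w.mean(0))[::-1])).round(1) for x in w])
E
python3 -m creep '[0,0,0,2.4,-3.5,0.4,0.2, 0,0,0,2.4,-3.5,0.4,0.2, 0,0,0,2.4,-3.5,0.4,0.2, 0,0,0,2.4,-3.5,0.4,0.2, 0,0,0,2.4,-3.5,0.4,0.2, 0,0,0,0,0,0,0.2, 0,0,0,0,0,0,0.2, 0,0,0,0,0,0,0.2]' 30
python3 - <<'E'
from h import *
show("wrist","d")
E
```

```text
[[165.1 131. ]
 [136.  151.1]
 [187.4 162.4]
 [158.2 182.1]] [[ 0.512   0.0467]
 [ 0.4784  0.0259]
 [ 0.5333  0.0134]
 [ 0.4995 -0.0081]] bbox centre [0.50585802 0.01932809] [np.float64(77.2), np.float64(166.7), np.float64(-12.5), np.float64(-102.9)]
clock: 0.95
eef_pos: [0.4509, 0.1197, 0.2118]
tool_rot: [0.001, 0.707, 0.707, 0.0]
wrist_force: [0.1, -0.1, 0.2]
finger_gap: 0.0686
grasp_force: 0.0
```

View pics/d.png

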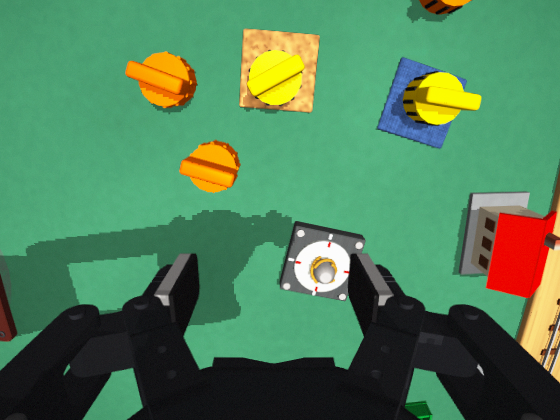

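The knob on the cork shows at (275,78), with its bar rising to the right. I'll enlarge that area to get its angle.

```bash
python3 - <<'E'
from h import *
im=cv2.imread("pics/d.png");c=im[30:125,230:330];cv2.imwrite("pics/e.png",cv2.resize(c,None,fx=6,fy=6,interpolation=cv2.INTER_CUBIC))
E
```

```text
(no output)
```

View pics/e.png

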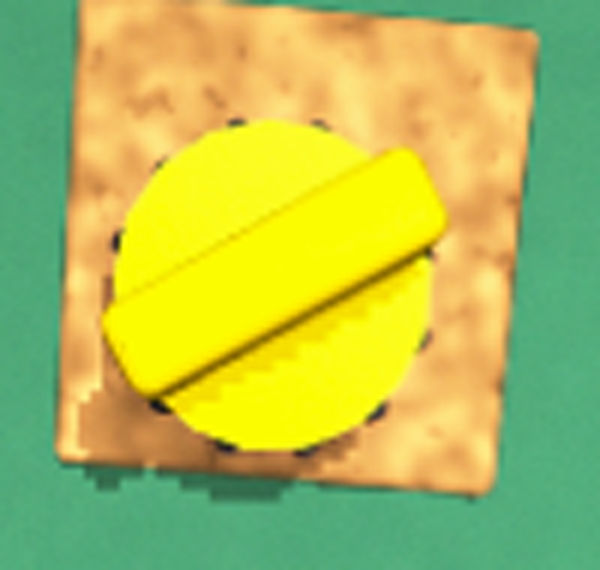

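```bash
python3 - <<'E'
from h import *
p=arm.camera_params("wrist")
f=lambda q:np.float64(q)/6+[230,30]-.4
w=plane(p,f([(105,320),(150,395),(447,225),(410,150)]),.064)
a=(w[0]+w[1])/2;b=(w[2]+w[3])/2
print(w.mean(0),np.linalg.norm(b-a),np.degrees(np.arctan2(*(b-a)[::-1])), [np.degrees(np.arctan2(*(u-v)[::-1])) for u,v in((w[3],w[0]),(w[2],w[1]))])
print(plane(p,f([(273,285)]),.036))
print("gauge flange",plane(p,[(323,267)],.022))
E
```

```text
[0.45421586 0.21557954] 0.047182779366961775 28.41791215405794 [np.float64(27.986352328297286), np.float64(28.85507149859117)]
[[0.45389543 0.2161588 ]]
gauge flange [[0.50718516 0.01870216]]
```

```bash
python3 -m creep '[0,0,-0.1476,0,0,0,0.3, 0,0,-0.1476,0,0,0,0.3, 0,0,-0.1476,0,0,0,0.3, 0,0,-0.1476,0,0,0,0.3, 0,0,-0.1476,0,0,0,0.3, 0,0,-0.1476,0,0,0,0.3, 0,0,-0.1476,0,0,0,0.3, 0,0,-0.1476,0,0,0,0.3, 0,0,-0.1476,0,0,0,0.3, 0,0,-0.1476,0,0,0,0.3, 0,0,-0.1476,0,0,0,0.3, 0,0,-0.1476,0,0,0,0.3, 0,0,-0.1476,0,0,0,0.3, 0,0,-0.1476,0,0,0,0.3]' 30
python3 -m creep '[0,0,0,-1.62,2.77,3,0.3, 0,0,0,-1.62,2.77,3,0.3, 0,0,0,-1.61,2.77,4,0.3, 0,0,0,0,0,0,0.3, 0,0,0,0,0,0,0.3]'
python3 - <<'E'
from h import *
from scipy.spatial.transform import Rotation as Rn
s=arm.read_state();R=Rn.from_quat(s["tool_rot"],scalar_first=True).as_matrix();print(s["eef_pos"],np.degrees(np.arctan2(R[1,0],R[0,0])),R[:,2],s["joint_positions"])
print(((np.array([.4540,.2159,.040])-s["eef_pos"])@R*100).round(2))
E
```

```text
clock: 2.4
eef_pos: [0.451, 0.1192, 0.2113]
tool_rot: [-0.0, -0.247, 0.969, -0.0]
wrist_force: [1.2, -0.2, -0.6]
finger_gap: 0.0599
grasp_force: 0.0
clock: 2.9
eef_pos: [0.453, 0.215, 0.111]
tool_rot: [-0.002, -0.246, 0.969, -0.0]
wrist_force: [0.3, -0.9, -0.0]
finger_gap: 0.06
grasp_force: 0.0
[0.45299015 0.21497682 0.11102985] -151.57222535448162 [-0.00289679 -0.0012966  -0.99999496] [ 2.85981330e-01  5.11327562e-02  1.95236303e+00 -4.69404840e-04
  1.14124182e+00 -1.78077672e+00]
[-0.16  0.03  7.1 ]
```

```bash
python3 -m creep '[0,0,0,-0.16,0.03,2.5,0.3, 0,0,0,0,0,2.5,0.3, 0,0,0,0,0,1.5,0.3, 0,0,0,0,0,0.6,0.3, 0,0,0,0,0,0,0.3, 0,0,0,0,0,0,1, 0,0,0,0,0,0,1, 0,0,0,0,0,0,1, 0,0,0,0,0,0,1, 0,0,0,0,0,0,1, 0,0,0,0,0,0,1, 0,0,0,0,0,0,1]' 50; python3 -m creep '[0,0,0,0,0,-2,1, 0,0,0,0,0,-3,1, 0,0,0,0,0,-4,1, 0,0,0,0,0,-1,1,0,0,0,0,0,0,1]'
python3 - <<'E'
from h import *
im=show("wrist","f");i2=show("side","g")
u=proj(arm.camera_params("side"),[[.45,.22,.14]])[0].astype(int);print(u)
c=i2[max(0,u[1]-75):u[1]+75,max(0,u[0]-75):u[0]+75]
cv2.imwrite("pics/f.png",np.hstack([im[:,60:500],cv2.resize(c,(350,420))]))
E
```

```text
clock: 4.1
eef_pos: [0.4551, 0.2167, 0.0422]
tool_rot: [0.001, -0.245, 0.969, -0.0]
wrist_force: [-0.9, -0.3, 5.6]
finger_gap: 0.0129
grasp_force: 51.7
clock: 4.6
eef_pos: [0.4557, 0.2169, 0.1432]
tool_rot: [0.002, -0.245, 0.969, 0.0]
wrist_force: [0.1, -0.4, -0.8]
finger_gap: 0.013
grasp_force: 50.7
[254 286]
```

View pics/f.png

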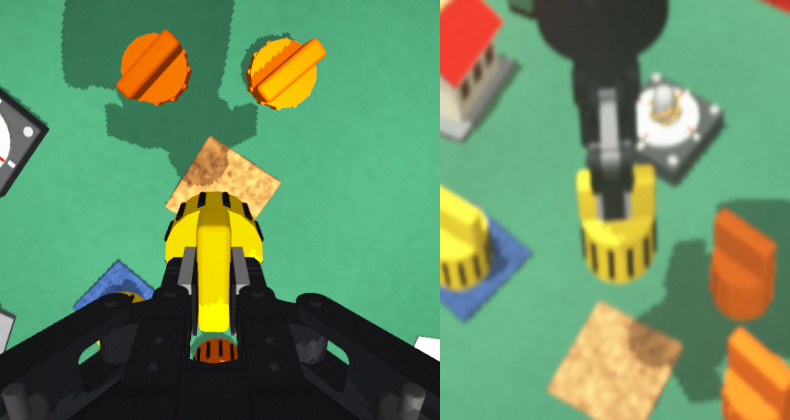

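The knob is held squarely by its bar at (213,275) in the left crop, and it is off the cork. I'll carry it to the yaw where the lugs line up with the marks, stopping 7 cm beside the gauge for a closer look.

```bash
python3 -m creep '[0,0,0.1445,0,0,-0.4,1, 0,0,0.1445,0,0,0,1, 0,0,0.1445,0,0,0,1, 0,0,0.1445,0,0,0,1, 0,0,0.1445,0,0,0,1, 0,0,0,-2.73,-3.02,0,1, 0,0,0,-2.73,-3.02,0,1, 0,0,0,-2.73,-3.02,0,1, 0,0,0,-2.73,-3.02,0,1, 0,0,0,-2.73,-3.02,0,1, 0,0,0,-2.73,-3.02,0,1, 0,0,0,0,0,0,1, 0,0,0,0,0,0,1, 0,0,0,0,0,0,1]'
python3 - <<'E'
from h import *
from scipy.spatial.transform import Rotation as Rn
s=arm.read_state();p=arm.camera_params("wrist");im=show("wrist","w1")
R=Rn.from_quat(s["tool_rot"],scalar_first=True).as_matrix();T=s["eef_pos"];print(T,np.degrees(np.arctan2(R[1,0],R[0,0])),R[:,2],s["joint_positions"][5])
print("bar ends top",proj(p,[T+R@[x,0,-.022] for x in(-.025,0,.025)]).round(1),"skirt edge",proj(p,[T+R@[.024,0,z] for z in(.0062,.038)]).round(1))
g=proj(p,[[.5062,.0192,.022]])[0];print(g)
u,v=g.astype(int);print(R@[1,0,0])
a=cv2.resize(im[max(v-70,0):v+70,u-70:u+70],(400,400));b=cv2.resize(im[190:370,190:370],(400,400))
print("crop origin",u-70,max(v-70,0));cv2.imwrite("pics/h.png",np.hstack([a,b]))
E
```

```text
clock: 6.1
eef_pos: [0.5717, 0.0039, 0.1434]
tool_rot: [-0.002, 0.113, 0.994, 0.0]
wrist_force: [0.4, 0.4, -0.3]
finger_gap: 0.0129
grasp_force: 50.8
[0.57165753 0.00387771 0.14336773] 167.01976761544455 [-3.55100019e-03  8.49851907e-04 -9.99993334e-01] -1.4757551838595733
bar ends top [[274.4 335.9]
 [274.4 285.9]
 [274.4 229.2]] skirt edge [[274.2 209.7]
 [274.1 192.6]]
[274.08298539 111.44927802]
[-0.97444112  0.22461338  0.00365115]
crop origin 204 41
```

View pics/h.png

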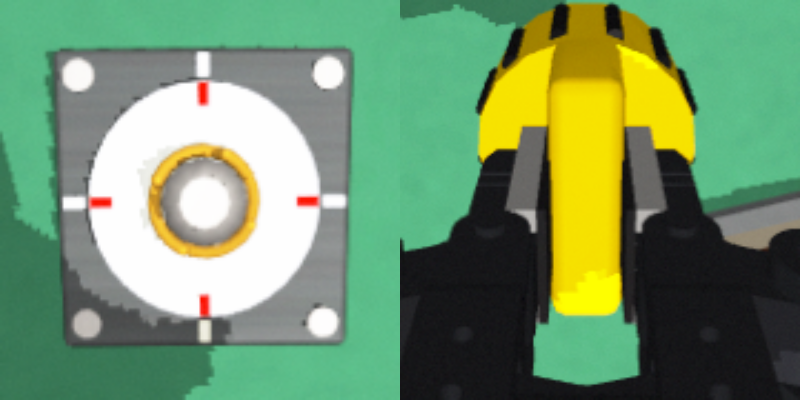

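Gauge and knob are aligned: the left crop has the marks level and square with the post at (203,201), and the right crop has the bar centred at x=587. Next I move over the axis.

```bash
cat >st.py <<'E'
from h import *
from scipy.spatial.transform import Rotation as Rn
s=arm.read_state();R=Rn.from_quat(s["tool_rot"],scalar_first=True).as_matrix();T=s["eef_pos"]
x=R[:2,0]/np.linalg.norm(R[:2,0]);tgt=np.array([.5063,.0197])-.001*x
d=(np.r_[tgt,T[2]]-T)@R*100
print("clk",round(s["clock"],2),"z",T[2].round(4),"yaw",np.degrees(np.arctan2(R[1,0],R[0,0])).round(2),"tilt",R[:2,2].round(4),"off cm",d.round(2),"F",s["wrist_force"].round(1),"M",s["torque"].round(2),"gap",round(s["finger_gap"],4),"g",round(s["grasp_force"],1),"q6",s["joint_positions"][5].round(2))
E
python3 -m creep '[0,0,0,3.3,0.04,0,1, 0,0,0,3.33,0.03,0,1, 0,0,0,0,0,2.5,1, 0,0,0,0,0,2.3,1, 0,0,0,0,0,0,1, 0,0,0,0,0,0,1, 0,0,0,0,0,0,1]'; python3 st.py
```

```text
clock: 6.85
eef_pos: [0.5096, 0.019, 0.0985]
tool_rot: [0.001, 0.113, 0.994, 0.0]
wrist_force: [0.7, 0.6, -0.4]
finger_gap: 0.0128
grasp_force: 50.7
clk 6.85 z 0.0985 yaw 167.05 tilt [ 0.0018 -0.0002] off cm [ 0.24 -0.   -0.  ] F [ 0.7  0.6 -0.4] M [-0.02 -0.   -0.07] gap 0.0128 g 50.7 q6 -1.46
```

```bash
python3 -m creep '[0,0,0,0.24,0,1,1, 0,0,0,0,0,0.8,1, 0,0,0,0,0,0,1, 0,0,0,0,0,0,1, 0,0,0,0,0,0,1]'; python3 st.py
```

```text
clock: 7.35
eef_pos: [0.5066, 0.0191, 0.0794]
tool_rot: [0.0, 0.113, 0.994, 0.0]
wrist_force: [-0.5, -0.2, -0.6]
finger_gap: 0.0131
grasp_force: 50.7
clk 7.35 z 0.0794 yaw 166.99 tilt [ 0.0002 -0.    ] off cm [-0.06  0.06  0.  ] F [-0.5 -0.2 -0.6] M [ 0.08 -0.04 -0.03] gap 0.0131 g 50.7 q6 -1.46
```

```bash
python3 -m creep '[0,0,0,-0.05,0.05,0.3,1, 0,0,0,0,0,0.2,1, 0,0,0,0,0,0.2,1, 0,0,0,0,0,0,1, 0,0,0,0,0,0,1]'; python3 st.py;  python3 -m creep '[0,0,0,0,0,0.2,1, 0,0,0,0,0,0.1,1, 0,0,0,0,0,0,1,0,0,0,0,0,0,1]'; python3 st.py
```

```text
clock: 7.85
eef_pos: [0.507, 0.0195, 0.0722]
tool_rot: [-0.0, 0.113, 0.994, -0.0]
wrist_force: [1.1, -0.1, 0.1]
finger_gap: 0.0124
grasp_force: 50.7
clk 7.85 z 0.0722 yaw 167.0 tilt [-0.0002  0.    ] off cm [-0.03  0.   -0.  ] F [ 1.1 -0.1  0.1] M [0.02 0.02 0.08] gap 0.0124 g 50.7 q6 -1.46
clock: 8.25
eef_pos: [0.507, 0.0195, 0.0692]
tool_rot: [-0.0, 0.113, 0.994, 0.0]
wrist_force: [-0.5, -0.2, -1.0]
finger_gap: 0.0129
grasp_force: 50.7
clk 8.25 z 0.0692 yaw 167.0 tilt [-0.0001  0.    ] off cm [-0.03  0.   -0.  ] F [-0.5 -0.2 -1. ] M [ 0.03 -0.04  0.03] gap 0.0129 g 50.7 q6 -1.46
```

```bash
for i in 1 ; do python3 -m creep '[0,0,0,0,0,0.1,1, 0,0,0,0,0,0,1,0,0,0,0,0,0,1]' >/dev/null; python3 st.py; python3 -m creep '[0,0,0,0,0,0.1,1, 0,0,0,0,0,0,1,0,0,0,0,0,0,1]' >/dev/null; python3 st.py;done
```

```text
clk 8.55 z 0.0683 yaw 167.0 tilt [-0.  0.] off cm [-0.03 -0.   -0.  ] F [ 0.7  0.2 -1.2] M [0.05 0.01 0.  ] gap 0.0133 g 50.7 q6 -1.46
clk 8.85 z 0.0676 yaw 167.0 tilt [ 0.0008 -0.    ] off cm [ 0.01 -0.01 -0.  ] F [0.6 0.3 1. ] M [ 0.06 -0.02 -0.01] gap 0.0128 g 51.2 q6 -1.46
```

```bash
python3 -m creep '[0,0,0,0,0,0.1,1, 0,0,0,0,0,0,1,0,0,0,0,0,0,1]' >/dev/null; python3 st.py
```

```text
clk 9.15 z 0.0672 yaw 167.0 tilt [ 0.0011 -0.0001] off cm [ 0.04 -0.01 -0.  ] F [-1.2  0.7  7. ] M [ 0.08  0.29 -0.05] gap 0.0131 g 51.8 q6 -1.46
```

```bash
python3 -m creep '[0,0,0.1,0,0,0.05,1, 0,0,0.1,0,0,0.06,1,0,0,0.1,0,0,0.06,1,0,0,0,0,0,0,1,0,0,0,0,0,0,1]' >/dev/null; python3 st.py;python3 -m creep '[0,0,0.1,0,0,0.06,1, 0,0,0,0,0,0,1,0,0,0,0,0,0,1]' >/dev/null; python3 st.py
```

```text
clk 9.65 z 0.0654 yaw 149.81 tilt [ 0.0014 -0.0009] off cm [ 0.06 -0.02 -0.  ] F [-0.5 -1.9  5.6] M [-0.25  0.19 -0.04] gap 0.0129 g 51.6 q6 -1.16
clk 9.95 z 0.0649 yaw 144.08 tilt [ 0.0013 -0.0008] off cm [ 0.05 -0.03 -0.  ] F [-0.6 -1.4  5.5] M [-0.27  0.24 -0.05] gap 0.0129 g 51.6 q6 -1.06
```

```bash
python3 -m creep '[0,0,0.1,0.03,-0.02,0.064,1, 0,0,0.1,0,0,0.064,1,0,0,0,0,0,0,1,0,0,0,0,0,0,1]' >/dev/null; python3 st.py;python3 -m creep '[0,0,0.1,0,0,0.06,1, 0,0,0.1,0,0,0.06,1,0,0,0,0,0,0,1,0,0,0,0,0,0,1]' >/dev/null; python3 st.py
```

```text
clk 10.35 z 0.0639 yaw 132.63 tilt [ 0.0021 -0.0012] off cm [ 0.06 -0.05 -0.  ] F [-0.1 -1.7  7.2] M [-0.39  0.17 -0.03] gap 0.0128 g 51.7 q6 -0.86
clk 10.75 z 0.0625 yaw 121.23 tilt [ 0.0024 -0.0008] off cm [ 0.03 -0.1  -0.  ] F [ 1.7 -1.8  5.6] M [-0.35 -0.15 -0.06] gap 0.0129 g 51.5 q6 -0.66
```

```bash
python3 -m creep '[0,0,0.1,0.02,-0.06,0.06,1, 0,0,0.1,0,0,0.06,1,0,0,0,0,0,0,1,0,0,0,0,0,0,1]' >/dev/null; python3 st.py;python3 -m creep '[0,0,0.1,0,0,0.06,1, 0,0,0,0,0,0,1,0,0,0,0,0,0,1]' >/dev/null; python3 st.py
python3 - <<'E'
from h import *
s=show("side","s1");w=show("wrist","w2");c=show("scene","c1")
def crop(n,im,h):
    u,v=proj(arm.camera_params(n),[[.5063,.0197,.03]])[0].astype(int);print(n,u,v)
    return cv2.resize(im[v-h:v+h,u-h:u+h],(400,400),interpolation=cv2.INTER_CUBIC)
cv2.imwrite("pics/i.png",np.hstack([crop("side",s,32),crop("scene",c,32)]))
E
```

```text
clk 11.15 z 0.061 yaw 109.83 tilt [ 0.0019 -0.0011] off cm [ 0.01 -0.03 -0.  ] F [ 1.2 -3.4  5.7] M [-0.68 -0.14 -0.03] gap 0.013 g 51.6 q6 -0.46
clk 11.45 z 0.0604 yaw 104.11 tilt [ 0.0018 -0.001 ] off cm [-0.   -0.04 -0.  ] F [ 0.7 -2.   5.8] M [-0.6  -0.18  0.03] gap 0.0131 g 51.6 q6 -0.36
side 274 248
scene 306 235
```

View pics/i.png

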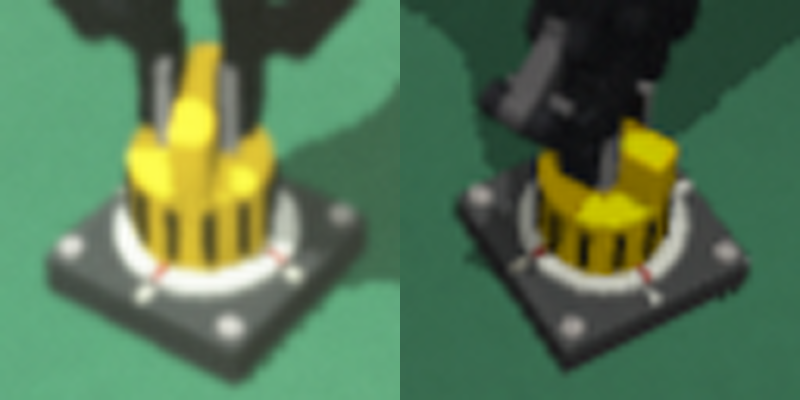

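The knob keeps descending freely, and the red and white marks still line up at (165,272)/(147,292) and (278,255)/(295,273). I'll continue gently.

```bash
python3 -m creep '[0,0,0.1,0,-0.02,0.06,1, 0,0,0.1,0,0,0.06,1,0,0,0,0,0,0,1,0,0,0,0,0,0,1]' >/dev/null; python3 st.py;python3 -m creep '[0,0,0.1,0,0,0.05,1, 0,0,0,0,0,0,1,0,0,0,0,0,0,1]' >/dev/null; python3 st.py;python3 -m creep '[0,0,0.1,0,0,0.02,1, 0,0,0,0,0,0,1,0,0,0,0,0,0,1]' >/dev/null; python3 st.py
```

```text
clk 12.0 z 0.0602 yaw 92.67 tilt [ 0.0022 -0.0014] off cm [ 0.02 -0.08 -0.  ] F [-1.8 -3.5 13.1] M [-0.65  0.43  0.07] gap 0.0129 g 52.6 q6 -0.16
clk 12.3 z 0.0601 yaw 86.94 tilt [ 0.002  -0.0013] off cm [-0.   -0.09 -0.  ] F [-3.  -2.7 17.4] M [-0.59  0.75  0.13] gap 0.0131 g 53.2 q6 -0.06
clk 12.6 z 0.0601 yaw 81.22 tilt [ 0.0021 -0.0008] off cm [-0.04 -0.1  -0.  ] F [-4.7 -2.  18.1] M [-0.28  0.89  0.18] gap 0.0128 g 53.4 q6 0.04
```

Descent stopped at z=0.0601 and the torque is rising. I'll measure the head angle from the shift of the red marks between before and now.

```bash
cat > head.py <<'E'
from h import *
import sys
def marks(n,im):
    p=arm.camera_params(n);C=np.array([.5063,.0197])
    u,v=proj(p,[[*C,.022]])[0].astype(int);b,g,r=[im[...,i].astype(int) for i in range(3)]
    red=np.clip(r-np.maximum(g,b)-12,0,None)*((np.abs(g-b)<45))
    ys,xs=np.mgrid[v-30:v+30,u-30:u+30];w=red[v-30:v+30,u-30:u+30].ravel()
    X=plane(p,np.c_[xs.ravel(),ys.ravel()],.022)-C;rr=np.hypot(*X.T);a=np.degrees(np.arctan2(X[:,1],X[:,0]))
    out=[]
    for k in range(4):
        d=(a-(-13+90*k)+180)%360-180;s=(abs(d)<28)&(rr>.021)&(rr<.034)
        if w[s].sum()>60: out.append((k,round(float((d*w)[s].sum()/w[s].sum()/57.3),3),int(w[s].sum())))
    return out
print("ref",marks("side",cv2.imread("pics/s1.png")),marks("scene",cv2.imread("pics/c1.png")))
t=sys.argv[1]
print("now",marks("side",show("side","s"+t)),marks("scene",show("scene","c"+t)))
E
python3 head.py 2
```

```text
ref [(1, 0.089, 97), (2, 0.042, 82)] [(0, 0.056, 94), (1, 0.037, 152)]
now [(2, -0.119, 107)] [(0, -0.11, 113), (1, -0.125, 173)]
```

```bash
python3 -m creep '[0,0,0,0,-0.05,-0.1,1, 0,0,0.06,0,0,0,1,0,0,0,0,0,0,1,0,0,0,0,0,0,1]' >/dev/null; python3 st.py; python3 head.py 3
```

```text
clk 13.1 z 0.0602 yaw 77.76 tilt [ 0.0021 -0.0005] off cm [-0.05 -0.03 -0.  ] F [ 0.2 -1.4 10.4] M [-0.27  0.33  0.04] gap 0.0128 g 52.3 q6 0.1
ref [(1, 0.089, 97), (2, 0.042, 82)] [(0, 0.056, 94), (1, 0.037, 152)]
now [(1, 0.009, 75), (2, -0.014, 97)] [(0, -0.035, 174), (1, -0.029, 128)]
```

```bash
python3 -m creep '[0,0,0.05,0,-0.02,-0.04,1, 0,0,0.05,0,0,0,1,0,0,0,0,0,0,1]' >/dev/null; python3 st.py;  python3 -m creep '[0,0,0.06,0,0,0,1,0,0,0,0,0,0,1,0,0,0,0,0,0,1]' >/dev/null; python3 st.py; python3 head.py 4
```

```text
clk 13.5 z 0.0602 yaw 71.96 tilt [ 0.0014 -0.0007] off cm [-0.03  0.02  0.  ] F [-0.2 -1.7  8.7] M [-0.37  0.2   0.04] gap 0.0129 g 52.1 q6 0.2
clk 13.8 z 0.0602 yaw 68.6 tilt [ 0.001  -0.0008] off cm [-0.02  0.03  0.  ] F [-1.7 -2.1  8.8] M [-0.43  0.31  0.08] gap 0.0133 g 52.2 q6 0.26
ref [(1, 0.089, 97), (2, 0.042, 82)] [(0, 0.056, 94), (1, 0.037, 152)]
now [(1, -0.023, 99), (2, -0.048, 148)] [(0, -0.056, 222), (1, -0.051, 175)]
```

```bash
python3 -m creep '[0,0,0.07,0,0,0,1,0,0,0,0,0,0,1,0,0,0,0,0,0,1]' >/dev/null; python3 st.py; python3 head.py 5
```

```text
clk 14.2 z 0.0602 yaw 64.6 tilt [ 0.0004 -0.001 ] off cm [0.   0.03 0.  ] F [-2.  -3.5 10.3] M [-0.5   0.48  0.14] gap 0.0133 g 52.3 q6 0.33
ref [(1, 0.089, 97), (2, 0.042, 82)] [(0, 0.056, 94), (1, 0.037, 152)]
now [(1, -0.037, 127), (2, -0.08, 71)] [(0, -0.082, 147), (1, -0.098, 215)]
```

The head now turns along with the knob (about 0.13 rad) with the rim down on the flange, so the knob is good. Now I unscrew it.

```bash
python3 -m creep '[0,0,-0.1,0,0,-0.02,1,0,0,-0.1,0,0,-0.02,1,0,0,-0.1,0,0,-0.02,1,0,0,-0.1,0,0,-0.02,1,0,0,-0.1,0,0,-0.03,1,0,0,-0.1,0,0,-0.05,1,0,0,-0.1,0,0,-0.06,1,0,0,0,0,0,0,1]' >/dev/null; python3 st.py; python3 -m creep '[0,0,-0.1,0,0,-0.064,1,0,0,-0.1,0,0,-0.064,1,0,0,-0.1,0,0,-0.064,1,0,0,-0.1,0,0,-0.064,1,0,0,0,0,0,0,1]' >/dev/null; python3 st.py
```

```text
clk 15.1 z 0.0611 yaw 104.7 tilt [-0.0004  0.0003] off cm [-0.13  0.13 -0.  ] F [ 1.2 -0.1  0.3] M [-0.11 -0.21 -0.03] gap 0.013 g 51.0 q6 -0.37
clk 15.6 z 0.0638 yaw 127.44 tilt [-0.      0.0004] off cm [-0.17  0.09 -0.  ] F [1.9 0.2 1.1] M [ 0.05 -0.28 -0.  ] gap 0.0127 g 51.0 q6 -0.77
```

```bash
python3 -m creep '[0,0,-0.1,-0.06,0.04,-0.064,1,0,0,-0.1,0,0,-0.064,1,0,0,-0.1,0,0,-0.064,1,0,0,-0.1,0,0,-0.064,1,0,0,-0.1,0,0,-0.064,1,0,0,-0.1,0,0,-0.064,1,0,0,-0.09,0,0,-0.064,1,0,0,0,0,0,0,1,0,0,0,0,0,0,1]' >/dev/null; python3 st.py; python3 -m creep '[0,0,0,0,0,-0.1,1,0,0,0,0,0,-0.1,1,0,0,0,0,0,-0.1,1,0,0,0,0,0,0,1]' >/dev/null; python3 st.py
```

```text
clk 16.5 z 0.0682 yaw 166.74 tilt [-0.0004  0.0004] off cm [-0.16  0.04 -0.  ] F [0.8 0.3 0.5] M [ 0.2  -0.26 -0.05] gap 0.0129 g 50.9 q6 -1.46
clk 16.9 z 0.0714 yaw 166.97 tilt [-0.0006 -0.0001] off cm [-0.16  0.07 -0.  ] F [ 1.1 -0.7 -1.2] M [-0.07 -0.03  0.  ] gap 0.0132 g 50.7 q6 -1.46
```

```bash
python3 -m creep '[0,0,0,0,0,-0.3,1,0,0,0,0,0,-0.5,1,0,0,0,0,0,-2,1,0,0,0,0,0,-4,1,0,0,0,0,0,-1,1,0,0,0,0,0,0,1]' >/dev/null; python3 st.py; python3 -m creep '[0,0,0,-2.32,-3.59,0,1,0,0,0,-2.32,-3.59,0,1,0,0,0,-2.32,-3.59,0,1,0,0,0,-2.32,-3.59,0,1,0,0,0,-2.32,-3.59,0,1,0,0,0,-2.32,-3.59,0,1,0,0,0,-2.32,-3.59,0,1,0,0,0,0,0,0,1,0,0,0,0,0,0,1]'
python3 - <<'E'
from h import *
s=show("side","s9");c=show("scene","c9");print(arm.read_state()["eef_pos"])
def crop(n,im,h=80):
    u,v=proj(arm.camera_params(n),[[.609,-.262,.06]])[0].astype(int);u=max(u,h);v=max(v,h);print(n,u-h,v-h)
    return cv2.resize(im[v-h:v+h,u-h:u+h],(400,400))
cv2.imwrite("pics/j.png",np.hstack([crop("side",s),crop("scene",c)]))
E
```

```text
clk 17.5 z 0.152 yaw 167.0 tilt [ 0.0051 -0.0005] off cm [ 0.04  0.03 -0.  ] F [-0.7  0.4 -1.1] M [ 0.02 -0.01  0.02] gap 0.0127 g 50.8 q6 -1.46
clock: 18.4
eef_pos: [0.6063, -0.2624, 0.1467]
tool_rot: [-0.002, 0.114, 0.993, 0.001]
wrist_force: [-1.0, 0.7, -1.7]
finger_gap: 0.0129
grasp_force: 50.8
[ 0.60655784 -0.26087393  0.1477003 ]
side 200 85
scene 116 101
```

View pics/j.png

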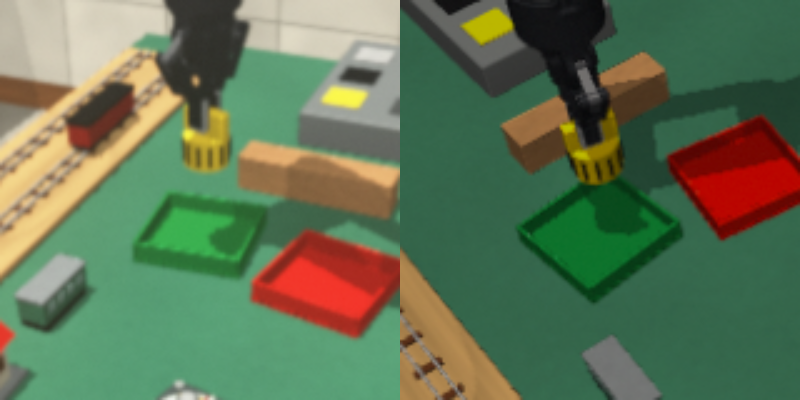

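The knob hangs over the green tray, whose centre is at about (200,232) in the side crop. I'll lower it and release.

```bash
python3 -m creep '[0,0,0,-0.3,0.2,3,1,0,0,0,0,0,4,1,0,0,0,0,0,2.5,1,0,0,0,0,0,0.5,1,0,0,0,0,0,0,1,0,0,0,0,0,0,1]'; python3 -m creep '[0,0,0,0,0,0.2,1,0,0,0,0,0,0,1,0,0,0,0,0,0,1]'
```

```text
clock: 19.1
eef_pos: [0.6122, -0.2609, 0.0515]
tool_rot: [0.001, 0.113, 0.994, -0.001]
wrist_force: [-0.3, -0.4, 0.4]
finger_gap: 0.0131
grasp_force: 50.7
clock: 19.4
eef_pos: [0.6114, -0.2612, 0.0484]
tool_rot: [0.001, 0.113, 0.994, -0.0]
wrist_force: [-0.4, 0.1, -0.2]
finger_gap: 0.013
grasp_force: 50.7
```

```bash
python3 -m creep '[0,0,0,0,0,0.3,1,0,0,0,0,0,0.2,1,0,0,0,0,0,0,1,0,0,0,0,0,0,1]'; python3 -m creep '[0,0,0,0,0,0.1,1,0,0,0,0,0,0,1,0,0,0,0,0,0,1]'
```

```text
clock: 19.8
eef_pos: [0.6109, -0.2609, 0.0423]
tool_rot: [-0.0, 0.113, 0.994, 0.0]
wrist_force: [0.4, 0.4, -0.2]
finger_gap: 0.0129
grasp_force: 50.8
clock: 20.1
eef_pos: [0.611, -0.2609, 0.0423]
tool_rot: [-0.0, 0.113, 0.994, -0.0]
wrist_force: [-1.7, 1.1, 5.0]
finger_gap: 0.0132
grasp_force: 51.5
```

Contact comes at TCP 0.0423, so the rim sat at 0.022 on the gauge, which confirms it was home. Now I release and retreat.

```bash
python3 -m creep '[0,0,0,0,0,-0.05,0.9,0,0,0,0,0,0,0.7,0,0,0,0,0,0,0.5,0,0,0,0,0,0,0.5,0,0,0,0,0,0,0.5,0,0,0,0,0,0,0.5,0,0,0,0,0,-1,0.5,0,0,0,0,0,-3,0.5,0,0,0,0,0,-4,0.5,0,0,0,0,0,-4,0.5,0,0,0,0,0,-3,0.5,0,0,0,0,0,0,0.5,0,0,0,0,0,0,0.5]'
python3 - <<'E'
from h import *
for n in("side","scene"):
    im=show(n,n+"end");p=arm.camera_params(n)
    for c in blobs(im,(22,120,100),(35,255,255),60):
        m=c.mean(0);print(n,m.round(),(c.max(0)-c.min(0)),plane(p,[m],.035).round(3))
E
python3 head.py 7
```

```text
clock: 21.4
eef_pos: [0.6116, -0.2613, 0.1939]
tool_rot: [0.001, 0.113, 0.994, -0.001]
wrist_force: [-0.1, 0.5, -0.8]
finger_gap: 0.0428
grasp_force: 0.0
side [185. 295.] [28 36] [[0.606 0.205]]
side [280. 174.] [17 24] [[ 0.608 -0.259]]
side [338. 124.] [17  7] [[ 0.554 -0.637]]
scene [333. 322.] [24 31] [[0.613 0.205]]
scene [199. 192.] [21 26] [[ 0.615 -0.251]]
scene [151. 111.] [22 14] [[ 0.539 -0.62 ]]
ref [(1, 0.089, 97), (2, 0.042, 82)] [(0, 0.056, 94), (1, 0.037, 152)]
now [(0, -0.019, 70), (2, 0.015, 111), (3, -0.013, 93)] [(0, 0.024, 159), (1, 0.005, 197), (2, 0.0, 169), (3, -0.003, 200)]
```

The knob stands upright (24 px high) at the centre of the green tray, the blue-mat knob hasn't moved, and the head is back at rest.

```bash
python3 -c "
from workcell import arm
print(arm.hand_in())"
```

```text
the job is handed in; nothing more can be done
None
```

The knob from the cork pad went fully home on the gauge, so I unscrewed it, stood it upright in the green tray and handed the job in at about 21.5 s.

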